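Clear the last off the heel tray, then sort the heels

TASK

A shoe last has been left standing on top of the two-bin heel tray. First lift it off and stand it, sole down, squarely across the two wooden rods of the empty last rest (toe either way), keeping it upright all the way. Then put the two loose wooden heels from the black rubber mat into the tray, each in the bin that already holds a heel of its own shape, and leave the hammer, jar and brush alone.

Things in the scene. Friction and masses are not known exactly. Their poses are not given: they have to be found in the camera images.
- last: Shoe last, blue plastic, 0.45 kg: 260 long, 84 wide at the ball, 117 high. Origin: middle of the flat sole; x to the toe, z up. Starts sole down on the tray's rims along its length, hiding most of both bins. Ankle block (x -115 to -15, top at z = 117) has upright sides 37 apart, to 60 below its top: grip there, across y. Centre of mass near x = -20.
- last_grip (a point): Centre of the top face of the last's ankle block, 60 mm behind the origin, 117 mm above the sole.
- last_rest: Last rest, fixed, left or right of the tray: dark steel base 150 by 170, 12 thick, with two parallel wooden rods, diameter 16, length 170, tops 50 above the bench. Origin: centre of the underside. Rods run along its y, at x = -60 and +60; the last belongs across both, its length along the rest's x, its middle over the rest's centre.
- tray: Heel tray, fixed, grey plastic, open at the top: outside 160 (x) by 235 (y) by 55 high, walls and floor 5 thick; a 5 mm full-height divider at y = 0 makes two bins of 150 by 112 (x by y), their centres at y = +59 and -59. Origin: centre of the underside.
- mat: Black rubber mat, fixed, 200 (x) by 150 (y), 4 thick, on the other side of the tray from the last rest; the two loose heels stand on it. Origin: centre of the underside.
- block_heel: Loose low block heel of plain wood, standing on the mat: D-shaped outline 43 (x, from -21 to +22) by 44 (y), 40 high; flat side at -x, round at +x; flat parallel faces at y = +22 and -22. Origin: underside, on the axis of the round.
- spool_heel: Loose slim spool heel of the same wood, standing on the mat: D-shaped seat 38 by 38, 9 high, with a round stem of 22 mm diameter from there (flared at its foot up to z = 24) up to 46. Origin: underside, on the stem's axis; z up.
- block_sample: A heel just like block_heel, already standing in one of the two bins, in the half at the tray's +x side; which bin varies.
- spool_sample: A heel just like spool_heel, already standing in the other bin, in the half at the tray's +x side.
- hammer: Bystander: hammer lying on the bench beyond the tray. Leave alone.
- jar: Bystander: jar with a steel cap, 68 diameter, 85 high, beyond the tray; origin at its underside. Leave alone.
- brush: Bystander: brush lying between the robot and the tray. Leave alone.
Not all that is in view belongs to the job. What is shaped like the last_rest but blue or turquoise is not meant.

How it is judged:
By the outcome, as a careful person would: the job done as asked, in the order asked, and still so for the second after the job is handed in, with the robot touching nothing.
It also fails if it takes over 72 s, if anything falls off the work surface, if the arm or the gripper's body presses on something with over 40 N, if the wrist force passes 120 N, or if a joint passes its speed limit or range.

ROBOT

A 6-joint arm with a two-finger parallel gripper is mounted at the origin on the work surface. World frame = base frame: x ahead of the robot, y to its left, z up, the work surface at z = 0. Lengths are in m, angles in rad, forces in N, time in s.
With the tool pointing down it reaches from about 0.375 to 0.825 m from the base axis. Payload 5.5 kg.
Tool frame: the origin (TCP) lies at the very end of the fingers, on their centre line; the grasp point (between the pads) lies 19 mm behind it; z points along the fingers, y is the line along which they close (so a half turn about z gives the same grasp; the last joint's range is limited). The gripper opens to 85 mm and grips with 20 to 120 N. Pads are 22 mm wide; open, the fingers measure 114 mm over their backs; the gripper's body (76 mm by 85 mm) begins 54 mm behind the grasp point. The pads swing forward as they close: fully open they stand 13 mm farther back than shut.
Start: joints at [1.346, 0.314, -0.047, 1.21, 0, 1.571], TCP at [0.134, 0.585, 0.231] pointing down, gripper open.
Joint ranges: [-2.67, 2.67], [-0.69, 1.73], [-1.03, 1.25], [-2.08, 2.16], [-1.42, 1.45], [-3.14, 3.14]. Speed limits (rad/s): [2.39, 2.39, 3.01, 3.14, 3.14, 3.14].

INTERFACE

Orientations are given as a unit quaternion [w, x, y, z].
In Python, from station import r, vision gives the robot as it stands.
- The arm moves only by the tool drive_tool, never from a script. Its argument "series" is a list of rows, each an object with "xyz": the shift along the tool's x, y, z in units of 30 mm (1.0 is 30 mm), a list of three; "turn": the turn, a rotation vector about the tool's x, y, z in units of 0.12 rad (1.0 is 0.12 rad), a list of three; "claw": the closure, from 0 (fully open) to 1 (shut). A call has 1 to 10 rows; each row shifts and turns the commanded pose from where the row before left it, along the tool's axes as they then stand; what a row does not reach is not made up. A row lasts 1/8 s, in which the tool goes at most 62.5 mm and 10.7 degrees, less where a joint would pass 70% of its speed; a pose out of reach is approached as far as the arm can. A call with a number of a shift or a turn outside -1 to 1 is refused whole. A call with a gripper value outside its range is refused whole. The fingers move at their own pace and stop on an object; "force" is the grip in N (left out, the last holds). Time passes only in rows, so rows that do not move let the fingers close. It gives the time, the measured TCP pose, the force, the opening and the grip force at its end, in the units of the state.
- r.sense(): the state, without advancing time (a new reading comes with each control period).
- vision.capture(name): name is "scene" or "top" or "wrist"; returns the picture (400x640x3 uint8, blue, green, red); there is no depth.
- vision.camera_info(name): a dict with "camera_matrix" (3x3 intrinsics, pixels), "origin" and "rotation" of the camera in the world; the wrist camera has in their place "hand_eye" (4x4, takes a point from camera to tool coordinates, whose origin is the TCP and whose axes are the flange's). Camera axes: x right, y down, z forward; pixel columns grow to the right and rows downward; lengths in m; the calibration is good to about 2 mm. A picture is of the moment at which its call begins: read the wrist's pose just before it. camera_info takes no time and is no camera call.
- r.finish_job(): hands the job in; it is judged then, once.
The state is a dict: "clock": time; "joint_positions": joint angles; "qvel": joint speeds; "joint_torque": joint torques, N m; "tcp_pos": TCP position; "eef_rot": TCP orientation; "ft_force": force on the tool from outside, world axes, zero at the start; "torque": the same for the moment, N m; "gripper_width": finger opening in m; "gripper_force": force on a finger pad.
Only numpy, scipy, OpenCV 4.12 (cv2) and the standard library are available. Lean on these libraries where they do the work, as an engineer would, in place of code of your own. Each camera call takes 0.05 s, during which the arm holds its last target. There are 200 camera calls.

## Working session

There is one attempt and no reset: what is moved stays moved. The work goes in short steps, Python scripts to look and compute and a tool call to move; the robot and the scene stay as the last step left them, time stands still between calls to the robot, and variables do not carry over. Pictures are saved under pics/ and viewed, at most 14 in all, crops included, and the job is handed in when it is done.

Besides the shell and the picture viewer there is one more tool, called as name([rows], argument=value, ...), one row to a line, values as JSON. drive_tool: Moves the arm, as the interface text tells. Shifts and turns lie within -1 to 1; 1 stands for 30 mm of shift or 0.12 rad of turn. Its arguments: {"type":"object","properties":{"series":{"type":"array"},"force":{"type":"number"}},"required":["series"]}

```bash
ls; mkdir -p pics; python3 - <<'E'
from station import r, vision
import cv2,json
for n in("scene","top"):
    cv2.imwrite(f"pics/{n}0.png",vision.capture(n))
    print(n,vision.camera_info(n))
print(vision.camera_info("wrist"))
print(r.sense())
E
```

```text
pics
scene {'camera_matrix': array([[459.58631538,   0.        , 312.90957396],
       [  0.        , 459.58631538, 196.08534688],
       [  0.        ,   0.        ,   1.        ]]), 'origin': array([1.30388798, 0.11723592, 0.98320051]), 'rotation': array([-0.22676856,  0.54578527,  0.74717538, -0.30401218])}
top {'camera_matrix': array([[505.35256375,   0.        , 310.39668573],
       [  0.        , 505.35256375, 199.18496729],
       [  0.        ,   0.        ,   1.        ]]), 'origin': array([ 0.34487535, -0.09292152,  1.47769684]), 'rotation': array([-0.03052509,  0.7161785 , -0.69568446,  0.04668743])}
{'camera_matrix': array([[352.10842968,   0.        , 316.94799275],
       [  0.        , 352.10842968, 199.22182032],
       [  0.        ,   0.        ,   1.        ]]), 'hand_eye': array([[-3.11884620e-04, -9.54774329e-01, -2.97331267e-01,
         7.60208250e-02],
       [ 9.99999697e-01, -5.09734286e-04,  5.87885315e-04,
         7.03015008e-04],
       [-7.12857748e-04, -2.97330994e-01,  9.54774199e-01,
        -1.43979967e-01],
       [ 0.00000000e+00,  0.00000000e+00,  0.00000000e+00,
         1.00000000e+00]])}
{'clock': 0.1, 'joint_positions': array([ 1.34596600e+00,  3.14145406e-01, -4.79645677e-02,  1.21022219e+00,
       -1.02923910e-05,  1.57079704e+00]), 'qvel': array([ 2.69701757e-04, -1.23911987e-03,  1.54603377e-03, -7.84112211e-04,
       -2.10638485e-04, -6.44482750e-05]), 'joint_torque': array([-1.54973354e-04, -5.40767634e+01,  3.40541589e+01,  1.11671275e-02,
       -2.19233459e-05,  1.94741908e-06]), 'tcp_pos': array([0.13365136, 0.58438884, 0.2305331 ]), 'eef_rot': array([-8.10298147e-05,  1.12178858e-01,  9.93687735e-01, -7.63647157e-04]), 'ft_force': array([0.21611699, 0.22452205, 1.27289367]), 'torque': array([ 0.00220235,  0.02544225, -0.03709007]), 'gripper_force': 0.0, 'gripper_width': 0.08541989222672627}
```

View pics/top0.png

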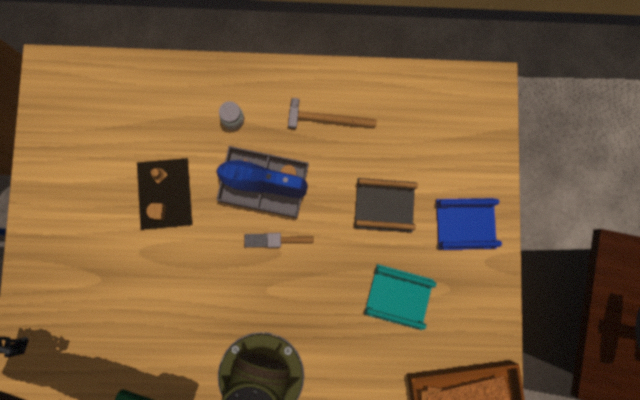

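View pics/scene0.png

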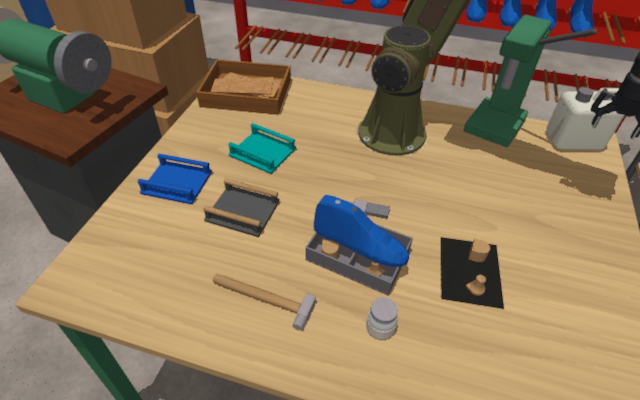

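The top view (world +x up, +y left) shows the last on the tray at about (262,180), toe left. The black/wood rest is at (385,205), and the mat is at (164,193) with the spool at (158,174) and the block at (155,211). The scene view suggests the block sample is in the −y bin (330,248) and the spool sample in the +y bin (375,268).

```bash
cat > h.py <<'E'
from station import r, vision
import numpy as np, cv2
from scipy.spatial.transform import Rotation as R
def q2R(q): return R.from_quat(np.roll(q,-1)).as_matrix()
def cam(name,s=None):
    i=vision.camera_info(name); K=i["camera_matrix"]
    if name=="wrist":
        s=s or r.sense(); T=np.eye(4); T[:3,:3]=q2R(s["eef_rot"]); T[:3,3]=s["tcp_pos"]
        T=T@i["hand_eye"]; return K,T[:3,:3],T[:3,3]
    return K,q2R(i["rotation"]),i["origin"]
def ray(c,uv,z):
    K,M,o=c; uv=np.atleast_2d(np.asarray(uv,float))
    d=(M@np.linalg.inv(K)@np.c_[uv,np.ones(len(uv))].T).T
    return o+d*((z-o[2])/d[:,2])[:,None]
def proj(c,P):
    K,M,o=c; p=(K@M.T@(np.atleast_2d(P)-o).T).T; return p[:,:2]/p[:,2:]
def shot(name,f):
    s=r.sense(); c=cam(name,s); im=vision.capture(name); cv2.imwrite("pics/"+f,im); return im,c
def hsv(im,lo,hi): return cv2.inRange(cv2.cvtColor(im,cv2.COLOR_BGR2HSV),np.array(lo),np.array(hi))
def blobs(m,amin=30):
    cs,_=cv2.findContours(m,cv2.RETR_EXTERNAL,cv2.CHAIN_APPROX_NONE)
    return sorted([c for c in cs if cv2.contourArea(c)>amin],key=cv2.contourArea,reverse=True)
def wrect(c,ctr,z):  # min rect in world of contour at plane z
    P=ray(c,ctr.reshape(-1,2),z)[:,:2]; return cv2.minAreaRect((P*1000).astype(np.float32))
def go(xyz,yaw):  # shift/turn from current pose to TCP xyz with tool pointing down, tool y axis at angle yaw (mod pi)
    s=r.sense(); M=q2R(s["eef_rot"]); 
    y=np.array([np.cos(yaw),np.sin(yaw),0]); 
    if y@M[:,1]<0: y=-y
    z=np.array([0,0,-1.]); N=np.c_[np.cross(y,z),y,z]
    print("shift units",np.round(M.T@(np.array(xyz)-s["tcp_pos"])/.03,2),"turn units",np.round(R.from_matrix(M.T@N).as_rotvec()/.12,2))
E
python3 - <<'E'
from h import *
im=cv2.imread("pics/top0.png"); c=cam("top")
# rest dark
g=hsv(im,(0,0,0),(179,90,75)); g[:, :340]=0; g[:,420:]=0; g[:170]=0; g[240:]=0
b=blobs(g)[0]; print("rest base",wrect(c,b,.012))
g=hsv(im,(0,0,0),(179,255,40)); g[:,:130]=0; g[:,200:]=0; g[:150]=0; g[235:]=0
print("mat",wrect(c,blobs(g)[0],.004))
m=hsv(im,(105,130,40),(130,255,255)); m[:,320:]=0; m[:140]=0;m[220:]=0
b=blobs(m)[0]; print("last",wrect(c,b,.1))
t=hsv(im,(0,0,40),(179,80,140)); t[:,:212]=0;t[:,312:]=0;t[:140]=0;t[225:]=0
pts=np.vstack(blobs(t,20)); print("tray",wrect(c,pts,.055))
for p in[(158,174),(155,211)]: print(ray(c,p,.03))
print(ray(c,(289,183),.172))
a=cv2.resize(im[130:240,120:430],None,fx=2.58,fy=2.58,interpolation=cv2.INTER_CUBIC)
cv2.imwrite("pics/top0c.png",a)
E
```

```text
rest base ((499.09991455078125, -340.3457336425781), (163.21566772460938, 99.18579864501953), 86.87895965576172)
mat ((511.1266174316406, 302.98760986328125), (189.04527282714844, 139.4215850830078), 6.842894077301025)
last ((547.6749267578125, 15.953399658203125), (240.90074157714844, 74.84122467041016), 79.1358871459961)
tray ((548.6800537109375, 18.506690979003906), (259.5721130371094, 159.56515502929688), 79.576416015625)
[[0.56371036 0.31654214 0.03      ]]
[[0.45678953 0.31860583 0.03      ]]
[[ 0.52926535 -0.06389051  0.172     ]]
```

View pics/top0c.png

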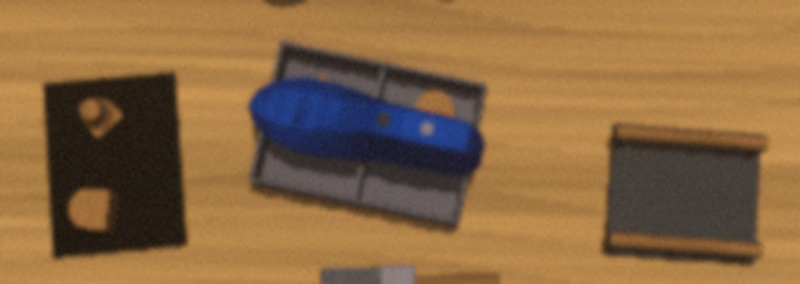

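drive_tool([
  {"xyz":[-0.85,-0.77,-0.21],"turn":[0,0,0],"claw":0},
  {"xyz":[-0.85,-0.77,-0.21],"turn":[0,0,0],"claw":0},
  {"xyz":[-0.85,-0.77,-0.21],"turn":[0,0,0],"claw":0},
  {"xyz":[-0.85,-0.77,-0.21],"turn":[0,0,0],"claw":0},
  {"xyz":[-0.85,-0.77,-0.21],"turn":[0,0,0],"claw":0},
  {"xyz":[-0.85,-0.77,-0.21],"turn":[0,0,0],"claw":0},
  {"xyz":[-0.85,-0.77,-0.21],"turn":[0,0,0],"claw":0},
  {"xyz":[-0.85,-0.77,-0.21],"turn":[0,0,0],"claw":0},
  {"xyz":[-0.85,-0.77,-0.21],"turn":[0,0,0],"claw":0},
  {"xyz":[-0.85,-0.77,-0.21],"turn":[0,0,0],"claw":0},
])

```text
clock: 1.35
tcp_pos: [0.3311, 0.3017, 0.2942]
eef_rot: [-0.0, 0.112, 0.994, -0.0]
ft_force: [0.3, -0.1, -0.5]
gripper_width: 0.0854
gripper_force: 0.0
```

drive_tool([
  {"xyz":[-0.85,-0.77,-0.21],"turn":[0,0,0],"claw":0},
  {"xyz":[-0.85,-0.77,-0.21],"turn":[0,0,0],"claw":0},
  {"xyz":[-0.85,-0.77,-0.21],"turn":[0,0,0],"claw":0},
  {"xyz":[-0.85,-0.77,-0.21],"turn":[0,0,0],"claw":0},
  {"xyz":[-0.85,-0.77,-0.21],"turn":[0,0,0],"claw":0},
  {"xyz":[-0.85,-0.77,-0.21],"turn":[0,0,0],"claw":0},
  {"xyz":[-0.85,-0.77,-0.21],"turn":[0,0,0],"claw":0},
  {"xyz":[-0.85,-0.77,-0.21],"turn":[0,0,0],"claw":0},
  {"xyz":[-0.85,-0.77,-0.21],"turn":[0,0,0],"claw":0},
  {"xyz":[-0.85,-0.77,-0.21],"turn":[0,0,0],"claw":0},
])

```text
clock: 2.6
tcp_pos: [0.5283, 0.0198, 0.3571]
eef_rot: [-0.0, 0.112, 0.994, -0.0]
ft_force: [-0.3, 0.3, -0.4]
gripper_width: 0.0851
gripper_force: 0.0
```

drive_tool([
  {"xyz":[0,0,0],"turn":[0,0,1],"claw":0},
  {"xyz":[0,0,0],"turn":[0,0,1],"claw":0},
  {"xyz":[0,0,0],"turn":[0,0,1],"claw":0},
  {"xyz":[0,0,0],"turn":[0,0,1],"claw":0},
  {"xyz":[0,0,0],"turn":[0,0,1],"claw":0},
  {"xyz":[0,0,0],"turn":[0,0,1],"claw":0},
  {"xyz":[0,0,0],"turn":[0,0,1],"claw":0},
  {"xyz":[0,0,0],"turn":[0,0,1],"claw":0},
  {"xyz":[0,0,0],"turn":[0,0,1],"claw":0},
  {"xyz":[0,0,0],"turn":[0,0,1],"claw":0},
])

```text
clock: 3.85
tcp_pos: [0.5277, 0.0208, 0.3568]
eef_rot: [-0.0, 0.655, 0.755, -0.0]
ft_force: [-0.2, -0.6, -0.1]
gripper_width: 0.0854
gripper_force: 0.0
```

drive_tool([
  {"xyz":[0,0,0],"turn":[0,0,1],"claw":0},
  {"xyz":[0,0,0],"turn":[0,0,1],"claw":0},
  {"xyz":[0,0,0],"turn":[0,0,0.8],"claw":0},
  {"xyz":[0,0,0],"turn":[0,0,0],"claw":0},
])

```text
clock: 4.35
tcp_pos: [0.5277, 0.0208, 0.3569]
eef_rot: [-0.0, 0.771, 0.637, -0.0]
ft_force: [-0.1, -0.8, -0.1]
gripper_width: 0.0852
gripper_force: 0.0
```

```bash
python3 - <<'E'
from h import *
im,c=shot("wrist","w1.png")
m=hsv(im,(105,100,30),(130,255,255)); b=blobs(m)[0]
print("blue rect",cv2.minAreaRect(b),wrect(c,b,.15))
E
```

```text
blue rect ((337.5, 159.5), (233.0, 69.0), 90.0) ((545.9475708007812, 14.769363403320312), (240.20094299316406, 67.06241607666016), 78.48050689697266)
```

View pics/w1.png

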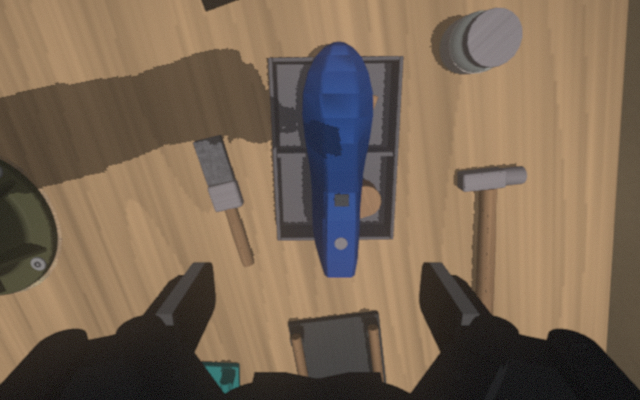

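The last is vertical in the wrist view, toe at (340,42) and ankle back at about (341,276), with the round mark at (341,243). The block sample shows in the near bin (368,200) and the spool sample in the far one (375,100).

```bash
python3 - <<'E'
from h import *
im=cv2.imread("pics/w1.png"); c=cam("wrist")
for v in (225,250,265): print(v,[int(x) for x in im[v,305:372,0]])
print("col",[int(x) for x in im[186:285,349,0]])
mk=hsv(im[225:260,328:355],(0,0,120),(179,80,255)); p=np.argwhere(mk).mean(0)[::-1]+(328,225)
print("mark",p,ray(c,p,.172))
for z,pts in((.172,[(341,276),(341,200)]),(.055,[(268,57),(404,57),(279,241),(395,241),(283,152),(398,152)])): print(z,ray(c,pts,z).round(4))
print(cv2.minAreaRect(np.float32(ray(c,[(268,57),(404,57),(279,241),(395,241)],.055)[:,:2]*1000)))
E
```

```text
225 [55, 57, 57, 54, 57, 53, 57, 59, 62, 63, 64, 62, 64, 63, 64, 63, 65, 75, 89, 94, 93, 101, 122, 135, 137, 137, 140, 141, 137, 138, 138, 139, 137, 136, 137, 138, 139, 139, 139, 140, 139, 138, 140, 136, 141, 138, 138, 138, 137, 136, 122, 108, 98, 93, 78, 61, 58, 55, 54, 53, 54, 55, 55, 56, 55, 54, 52]
250 [101, 100, 97, 99, 99, 99, 99, 99, 102, 103, 103, 92, 73, 67, 63, 65, 67, 71, 75, 82, 87, 101, 120, 136, 137, 140, 138, 137, 138, 135, 138, 137, 136, 137, 138, 138, 135, 138, 137, 136, 138, 137, 137, 137, 140, 137, 136, 138, 136, 124, 106, 99, 94, 101, 110, 116, 115, 116, 114, 113, 113, 112, 111, 111, 109, 107, 108]
265 [101, 100, 100, 101, 102, 102, 98, 97, 100, 96, 103, 103, 106, 108, 104, 98, 80, 68, 69, 76, 85, 95, 118, 131, 134, 133, 134, 134, 134, 133, 133, 133, 134, 137, 133, 136, 133, 135, 134, 134, 134, 137, 135, 136, 136, 134, 137, 133, 124, 115, 110, 109, 110, 108, 108, 110, 113, 111, 111, 117, 116, 113, 114, 113, 113, 109, 108]
col [116, 116, 114, 116, 116, 116, 123, 132, 129, 121, 122, 124, 126, 128, 129, 127, 125, 126, 123, 123, 136, 142, 142, 143, 142, 142, 142, 142, 141, 143, 144, 141, 141, 140, 140, 139, 138, 137, 139, 141, 140, 139, 138, 136, 141, 139, 138, 136, 140, 139, 140, 139, 139, 139, 139, 139, 140, 141, 137, 137, 139, 139, 139, 140, 140, 139, 137, 138, 139, 137, 138, 137, 136, 133, 137, 137, 138, 135, 137, 136, 136, 134, 133, 135, 135, 136, 134, 135, 136, 135, 131, 123, 112, 110, 107, 109, 109, 106, 107]
mark [340.53030303 243.12878788] [[ 0.53754237 -0.05482606  0.172     ]]
0.172 [[ 0.5317 -0.092   0.172 ]
 [ 0.5457 -0.0095  0.172 ]]
0.055 [[ 0.4919  0.1431  0.055 ]
 [ 0.6493  0.1131  0.055 ]
 [ 0.453  -0.0896  0.055 ]
 [ 0.61   -0.1194  0.055 ]
 [ 0.485   0.0298  0.055 ]
 [ 0.6289  0.0024  0.055 ]]
((550.9795532226562, 11.828231811523438), (239.1868133544922, 160.1882781982422), 80.40330505371094)
```

drive_tool([
  {"xyz":[-1,0,0],"turn":[0,0,-0.1],"claw":0},
  {"xyz":[-1,0,0],"turn":[0,0,-0.1],"claw":0},
  {"xyz":[-1,0,0],"turn":[0,0,0],"claw":0},
  {"xyz":[-1,0,0],"turn":[0,0,0],"claw":0},
  {"xyz":[-1,0,0],"turn":[0,0,0],"claw":0},
  {"xyz":[-1,0,0],"turn":[0,0,0],"claw":0},
  {"xyz":[-1,0,0],"turn":[0,0,0],"claw":0},
  {"xyz":[-1,0,0],"turn":[0,0,0],"claw":0},
  {"xyz":[0,0,0],"turn":[0,0,0],"claw":0},
])

```text
clock: 5.52
tcp_pos: [0.4868, -0.2171, 0.3569]
eef_rot: [-0.0, 0.764, 0.646, -0.0]
ft_force: [1.2, 0.5, -0.1]
gripper_width: 0.0853
gripper_force: 0.0
```

```bash
python3 - <<'E'
from h import *
im,c=shot("wrist","w2.png")
print(r.sense()["tcp_pos"],r.sense()["clock"])
E
```

```text
[ 0.48693516 -0.2160939   0.357024  ] 5.575
```

View pics/w2.png

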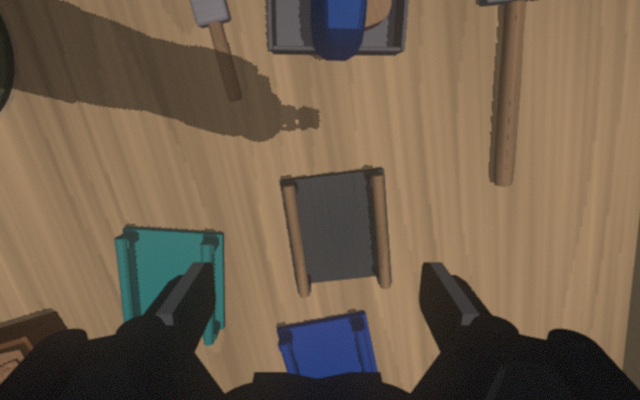

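The rest is clear of obstructions: left rod from (288,180) to (304,295), right rod from (377,171) to (384,286).

```bash
python3 - <<'E'
from h import *
c=cam("wrist")
P=ray(c,[(288,180),(304,295),(377,171),(384,286)],.042)[:,:2]; print(P.round(4),P.mean(0))
a=[np.degrees(np.arctan2(*(P[i]-P[i+1])[::-1])) for i in(0,2)]
m=(P[2]+P[3]-P[0]-P[1])/2; print("rod angs",a,"sep",np.linalg.norm(m),"x ang",np.degrees(np.arctan2(m[1],m[0])))
im=cv2.imread("pics/w2.png"); g=hsv(im,(0,0,0),(179,70,80)); g[:,:280]=0; g[:,395:]=0; g[:165]=0; g[300:]=0
print("base",wrect(c,blobs(g)[0],.012))
u=np.array([np.cos(np.radians(80.4)),np.sin(np.radians(80.4))]); g=np.array([.5317,-.092])+u*65
g=np.array([.5317,-.092])+u*.065; print(g)
go([*g,.21],np.radians(-9.6))
E
```

```text
[[ 0.4418 -0.248 ]
 [ 0.4317 -0.4254]
 [ 0.561  -0.2555]
 [ 0.551  -0.43  ]] [ 0.49638461 -0.33970626]
rod angs [np.float64(86.75725588355066), np.float64(86.72857155157894)] sep 0.11944338844497786 x ang -2.897501571632593
base ((493.648193359375, -345.39703369140625), (182.33856201171875, 145.3907012939453), 86.0497817993164)
[ 0.54253997 -0.02791026]
shift units [6.49 0.79 4.9 ] turn units [-0.   -0.    0.01]
```

drive_tool([
  {"xyz":[0.93,0.11,0.7],"turn":[0,0,0],"claw":0},
  {"xyz":[0.93,0.11,0.7],"turn":[0,0,0],"claw":0},
  {"xyz":[0.93,0.11,0.7],"turn":[0,0,0],"claw":0},
  {"xyz":[0.93,0.11,0.7],"turn":[0,0,0],"claw":0},
  {"xyz":[0.93,0.11,0.7],"turn":[0,0,0],"claw":0},
  {"xyz":[0.93,0.12,0.7],"turn":[0,0,0],"claw":0},
  {"xyz":[0.93,0.12,0.7],"turn":[0,0,0],"claw":0},
  {"xyz":[0,0,0],"turn":[0,0,0],"claw":0},
])

```text
clock: 6.58
tcp_pos: [0.5417, -0.0244, 0.2086]
eef_rot: [-0.001, 0.762, 0.648, -0.001]
ft_force: [-0.6, -0.2, 0.8]
gripper_width: 0.0854
gripper_force: 0.0
```

drive_tool([
  {"xyz":[0,0,0.8],"turn":[0,0,0],"claw":0},
  {"xyz":[0,0,0.8],"turn":[0,0,0],"claw":0},
  {"xyz":[0,0,0.8],"turn":[0,0,0],"claw":0},
  {"xyz":[0,0,0.5],"turn":[0,0,0],"claw":0},
])

```text
clock: 7.08
tcp_pos: [0.5425, -0.027, 0.1229]
eef_rot: [-0.0, 0.763, 0.646, -0.0]
ft_force: [-0.3, 0.2, 0.4]
gripper_width: 0.0857
gripper_force: 0.0
```

drive_tool([
  {"xyz":[0,0,0],"turn":[0,0,0],"claw":0.3},
  {"xyz":[0,0,0],"turn":[0,0,0],"claw":0.45},
  {"xyz":[0,0,0],"turn":[0,0,0],"claw":0.7},
  {"xyz":[0,0,0],"turn":[0,0,0],"claw":1},
  {"xyz":[0,0,0],"turn":[0,0,0],"claw":1},
  {"xyz":[0,0,0],"turn":[0,0,0],"claw":1},
], force=100)

```text
clock: 7.82
tcp_pos: [0.5437, -0.0271, 0.1247]
eef_rot: [0.001, 0.763, 0.646, 0.001]
ft_force: [-1.2, -0.6, 5.6]
gripper_width: 0.0359
gripper_force: 99.4
```

drive_tool([
  {"xyz":[0,0,-0.2],"turn":[0,0,0],"claw":1},
  {"xyz":[0,0,-0.4],"turn":[0,0,0],"claw":1},
  {"xyz":[0,0,-0.6],"turn":[0,0,0],"claw":1},
  {"xyz":[0,0,-0.7],"turn":[0,0,0],"claw":1},
  {"xyz":[0,0,-0.6],"turn":[0,0,0],"claw":1},
  {"xyz":[0,0,-0.4],"turn":[0,0,0],"claw":1},
  {"xyz":[0,0,0],"turn":[0,0,0],"claw":1},
])

```text
clock: 8.7
tcp_pos: [0.5435, -0.027, 0.2113]
eef_rot: [0.001, 0.763, 0.646, 0.001]
ft_force: [1.0, -0.6, -4.0]
gripper_width: 0.0362
gripper_force: 99.9
```

```bash
python3 - <<'E'
from h import *
shot("scene","s2.png")
go([.4465,-.3369,.21],np.radians(-93.2))
E
```

```text
shift units [-1.072e+01 -1.460e+00  1.000e-02] turn units [ 0.   -0.   12.17]
```

View pics/s2.png

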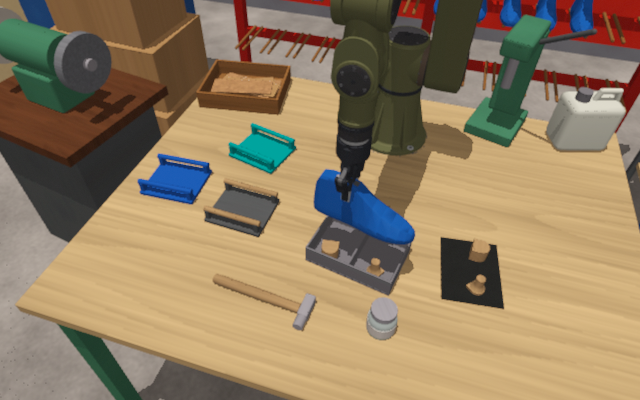

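The last is held level above the tray. The bins now show the block sample in the −y bin (330,248) and the spool sample in the +y bin (375,265).

drive_tool([
  {"xyz":[-0.5,-0.07,0],"turn":[0,0,0.0],"claw":1},
  {"xyz":[-0.92,-0.12,0],"turn":[0,0,0],"claw":1},
  {"xyz":[-1,-0.14,0],"turn":[0,0,0],"claw":1},
  {"xyz":[-1,-0.14,0],"turn":[0,0,0],"claw":1},
  {"xyz":[-1,-0.14,0],"turn":[0,0,0],"claw":1},
  {"xyz":[-1,-0.14,0],"turn":[0,0,0],"claw":1},
  {"xyz":[-1,-0.14,0],"turn":[0,0,0],"claw":1},
  {"xyz":[-1,-0.14,0],"turn":[0,0,0],"claw":1},
  {"xyz":[-1,-0.13,0],"turn":[0,0,0],"claw":1},
  {"xyz":[-1,-0.13,0],"turn":[0,0,0],"claw":1},
])

```text
clock: 10.0
tcp_pos: [0.4564, -0.3006, 0.2095]
eef_rot: [-0.001, 0.763, 0.646, -0.0]
ft_force: [0.5, 0.1, -4.7]
gripper_width: 0.0362
gripper_force: 99.9
```

drive_tool([
  {"xyz":[-0.8,-0.1,0],"turn":[0,0,0],"claw":1},
  {"xyz":[-0.5,-0.07,0],"turn":[0,0,0],"claw":1},
  {"xyz":[0,0,0],"turn":[0,0,0.5],"claw":1},
  {"xyz":[0,0,0],"turn":[0,0,0.9],"claw":1},
  {"xyz":[0,0,0],"turn":[0,0,1],"claw":1},
  {"xyz":[0,0,0],"turn":[0,0,1],"claw":1},
  {"xyz":[0,0,0],"turn":[0,0,1],"claw":1},
  {"xyz":[0,0,0],"turn":[0,0,1],"claw":1},
  {"xyz":[0,0,0],"turn":[0,0,1],"claw":1},
  {"xyz":[0,0,0],"turn":[0,0,1],"claw":1},
])

```text
clock: 11.25
tcp_pos: [0.4459, -0.3367, 0.2098]
eef_rot: [-0.0, 0.967, 0.254, -0.0]
ft_force: [0.4, -1.0, -4.4]
gripper_width: 0.0357
gripper_force: 99.6
```

drive_tool([
  {"xyz":[0,0,0],"turn":[0,0,1],"claw":1},
  {"xyz":[0,0,0],"turn":[0,0,1],"claw":1},
  {"xyz":[0,0,0],"turn":[0,0,1],"claw":1},
  {"xyz":[0,0,0],"turn":[0,0,0.9],"claw":1},
  {"xyz":[0,0,0],"turn":[0,0,0.5],"claw":1},
  {"xyz":[0,0,0],"turn":[0,0,0.35],"claw":1},
  {"xyz":[0,0,0],"turn":[0,0,0],"claw":1},
  {"xyz":[0,0,0],"turn":[0,0,0],"claw":1},
])

```text
clock: 12.25
tcp_pos: [0.4462, -0.3368, 0.2101]
eef_rot: [-0.0, 1.0, -0.026, -0.0]
ft_force: [-0.1, -1.1, -4.7]
gripper_width: 0.0361
gripper_force: 99.6
```

```bash
python3 - <<'E'
from h import *
im,c=shot("top","t3.png")
go([.4465,-.3369,.120],np.radians(-93.2)); print(r.sense()["joint_positions"].round(2))
m=hsv(im,(100,130,40),(130,255,255)); m[:,:330]=0;m[:,430:]=0
print([wrect(c,b,.15) for b in blobs(m)])
E
```

```text
shift units [0.01 0.   3.  ] turn units [-0.    0.    0.03]
[-0.65  0.25 -0.18  1.14  0.    2.55]
[((547.9444580078125, -341.435791015625), (132.7803192138672, 77.51419830322266), 0.37811148166656494)]
```

View pics/t3.png

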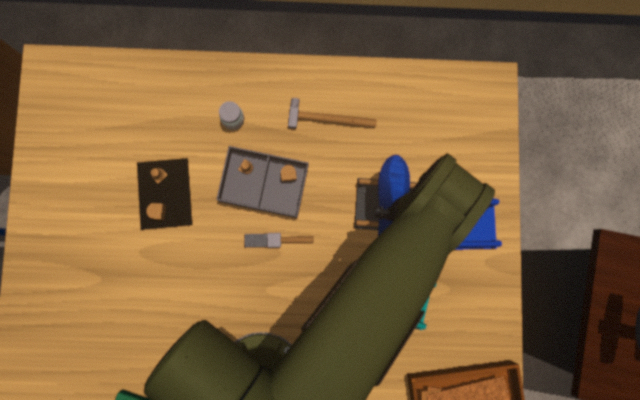

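```bash
python3 - <<'E'
from h import *
# w1 pose
i=vision.camera_info("wrist"); T=np.eye(4); T[:3,:3]=q2R(np.array([0,.771,.637,0])/np.hypot(.771,.637)); T[:3,3]=[.5277,.0208,.3569]; T=T@i["hand_eye"]
c=(i["camera_matrix"],T[:3,:3],T[:3,3]); b=ray(c,(341,276),.172)[0]
print(c[2],np.linalg.norm(ray(c,(341,276),.172)-ray(c,(341,276),.15)))
im=cv2.imread("pics/w1.png");m=hsv(im,(105,100,30),(130,255,255));v=np.argwhere(m[:,341])[[0,-1],0];print(v)
for z in(.07,.085,.1): print(z,np.linalg.norm((ray(c,(341,v[0]),z)[0]-b)[:2]))
im=cv2.imread("pics/t3.png");c=cam("top");m=hsv(im,(100,130,40),(130,255,255));m[:,:330]=0;m[:,430:]=0;v=np.argwhere(m)
print(v[:,0].min(), v[v[:,0]==v[:,0].min()].mean(0)); t=v[v[:,0]==v[:,0].min()].mean(0)[::-1]
for z in(.155,.17,.185):print(ray(c,t,z))
E
```

```text
[0.54148902 0.09609017 0.50087882] 0.025383094558748445
[ 43 276]
0.07 0.23687547503858536
0.085 0.23515586718060327
0.1 0.2334398883229182
156 [156.  395.5]
[[ 0.61324772 -0.34514354  0.155     ]]
[[ 0.61020425 -0.34228322  0.17      ]]
[[ 0.60716078 -0.33942291  0.185     ]]
```

```bash
python3 - <<'E'
from h import *
im=cv2.imread("pics/s2.png");c=cam("scene");m=hsv(im,(105,120,40),(130,255,255));m[:160]=0;m[:,:300]=0;m[260:]=0
b=blobs(m)[0].reshape(-1,2)
u=np.array([np.cos(np.radians(80.4)),np.sin(np.radians(80.4))])
for z in(.145,.155,.17):
    P=(ray(c,b,z)[:,:2]-[.5435,-.027])@u
    sel=b[:,0]>390; s2=b[:,0]<325
    k=np.where(sel)[0][P[sel].argmax()]; print(z,"toe",P[k],b[k])
    for y in (195,200,205,208,211,214):
        q=b[b[:,1]==y]; e=q[q[:,0].argmin()]; print("  heel",e,((ray(c,e,z)[0,:2]-[.5435,-.027])@u).round(4),end="")
    print()
E
```

```text
0.145 toe 0.1696097204466498 [413 238]
  heel [315 195] -0.0995  heel [315 200] -0.0914  heel [315 205] -0.0835  heel [316 208] -0.0766  heel [320 211] -0.0632  heel [326 214] -0.0456
0.155 toe 0.17079577649450017 [413 238]
  heel [315 195] -0.0951  heel [315 200] -0.0871  heel [315 205] -0.0793  heel [316 208] -0.0725  heel [320 211] -0.0592  heel [326 214] -0.0418
0.17 toe 0.1725748605662757 [413 238]
  heel [315 195] -0.0885  heel [315 200] -0.0807  heel [315 205] -0.073  heel [316 208] -0.0663  heel [320 211] -0.0533  heel [326 214] -0.0362
```

Two toe views put my grip at about x = −41 on the last and the back edge at about −49, so I shift by 7 mm and lower.

drive_tool([
  {"xyz":[0.23,0,0.4],"turn":[0,0,0],"claw":1},
  {"xyz":[0,0,0.6],"turn":[0,0,0],"claw":1},
  {"xyz":[0,0,0.6],"turn":[0,0,0],"claw":1},
  {"xyz":[0,0,0.5],"turn":[0,0,0],"claw":1},
  {"xyz":[0,0,0.4],"turn":[0,0,0],"claw":1},
  {"xyz":[0,0,0.2],"turn":[0,0,0],"claw":1},
  {"xyz":[0,0,0.1],"turn":[0,0,0],"claw":1},
  {"xyz":[0,0,0],"turn":[0,0,0],"claw":1},
])

```text
clock: 13.3
tcp_pos: [0.4536, -0.3374, 0.1265]
eef_rot: [0.0, 1.0, -0.027, 0.0]
ft_force: [0.9, -0.1, -4.2]
gripper_width: 0.0358
gripper_force: 99.8
```

drive_tool([
  {"xyz":[0,0,0.07],"turn":[0,0,0],"claw":1},
  {"xyz":[0,0,0.07],"turn":[0,0,0],"claw":1},
  {"xyz":[0,0,0],"turn":[0,0,0],"claw":1},
])

```text
clock: 13.68
tcp_pos: [0.4533, -0.3372, 0.122]
eef_rot: [-0.0, 1.0, -0.027, -0.0]
ft_force: [0.5, 0.1, -3.6]
gripper_width: 0.0358
gripper_force: 99.8
```

drive_tool([
  {"xyz":[0,0,0.05],"turn":[0,0,0],"claw":1},
  {"xyz":[0,0,0.04],"turn":[0,0,0],"claw":1},
  {"xyz":[0,0,0],"turn":[0,0,0],"claw":1},
])

```text
clock: 14.05
tcp_pos: [0.4534, -0.3373, 0.1197]
eef_rot: [0.0, 1.0, -0.027, 0.0]
ft_force: [-2.4, 1.4, 0.9]
gripper_width: 0.0365
gripper_force: 100.5
```

drive_tool([
  {"xyz":[0,0,0.02],"turn":[0,0,0],"claw":1},
  {"xyz":[0,0,0],"turn":[0,0,0],"claw":0.45},
  {"xyz":[0,0,0],"turn":[0,0,0],"claw":0.3},
  {"xyz":[0,0,0],"turn":[0,0,0],"claw":0},
  {"xyz":[0,0,0],"turn":[0,0,0],"claw":0},
  {"xyz":[0,0,-0.5],"turn":[0,0,0],"claw":0},
  {"xyz":[0,0,-1],"turn":[0,0,0],"claw":0},
  {"xyz":[0,0,-1],"turn":[0,0,0],"claw":0},
  {"xyz":[0,0,-1],"turn":[0,0,0],"claw":0},
  {"xyz":[0,0,-1],"turn":[0,0,0],"claw":0},
])

```text
clock: 15.3
tcp_pos: [0.4535, -0.3374, 0.2561]
eef_rot: [0.0, 1.0, -0.027, 0.001]
ft_force: [0.5, -0.3, -0.2]
gripper_width: 0.0853
gripper_force: 0.0
```

```bash
python3 - <<'E'
from h import *
# measure loose heels + samples + tray from t3; next look pose over mat
go([.51,.24,.27],np.radians(-10)); s=r.sense(); print(s["clock"],s["tcp_pos"],s["joint_positions"].round(2))
E
```

```text
shift units [  0.86 -19.32  -0.48] turn units [ 1.000e-02 -0.000e+00 -1.208e+01]
15.3 [ 0.45350635 -0.33735295  0.2560584 ] [-0.64  0.24 -0.09  1.24 -0.    2.56]
```

drive_tool([
  {"xyz":[0,0,0],"turn":[0,0,-1],"claw":0},
  {"xyz":[0,0,0],"turn":[0,0,-1],"claw":0},
  {"xyz":[0,0,0],"turn":[0,0,-1],"claw":0},
  {"xyz":[0,0,0],"turn":[0,0,-1],"claw":0},
  {"xyz":[0,0,0],"turn":[0,0,-1],"claw":0},
  {"xyz":[0,0,0],"turn":[0,0,-1],"claw":0},
  {"xyz":[0,0,0],"turn":[0,0,-1],"claw":0},
  {"xyz":[0,0,0],"turn":[0,0,-1],"claw":0},
  {"xyz":[0,0,0],"turn":[0,0,-1],"claw":0},
  {"xyz":[0,0,0],"turn":[0,0,-1],"claw":0},
])

```text
clock: 16.55
tcp_pos: [0.4535, -0.3374, 0.255]
eef_rot: [0.001, 0.839, 0.544, 0.0]
ft_force: [0.1, 0.1, 0.5]
gripper_width: 0.0851
gripper_force: 0.0
```

drive_tool([
  {"xyz":[0,0,0],"turn":[0,0,-1],"claw":0},
  {"xyz":[0,0,0],"turn":[0,0,-1.0],"claw":0},
  {"xyz":[1,-0.08,-0.02],"turn":[0,0,0],"claw":0},
  {"xyz":[1,-0.08,-0.02],"turn":[0,0,0],"claw":0},
  {"xyz":[1,-0.08,-0.02],"turn":[0,0,0],"claw":0},
  {"xyz":[1,-0.08,-0.02],"turn":[0,0,0],"claw":0},
  {"xyz":[1,-0.08,-0.02],"turn":[0,0,0],"claw":0},
  {"xyz":[1,-0.08,-0.02],"turn":[0,0,0],"claw":0},
  {"xyz":[1,-0.08,-0.02],"turn":[0,0,0],"claw":0},
  {"xyz":[1,-0.08,-0.02],"turn":[0,0,0],"claw":0},
])

```text
clock: 17.8
tcp_pos: [0.4786, -0.0969, 0.2598]
eef_rot: [0.001, 0.769, 0.639, 0.0]
ft_force: [0.3, 0.4, -0.8]
gripper_width: 0.0852
gripper_force: 0.0
```

drive_tool([
  {"xyz":[1,-0.08,-0.02],"turn":[0,0,0],"claw":0},
  {"xyz":[1,-0.08,-0.02],"turn":[0,0,0],"claw":0},
  {"xyz":[1,-0.08,-0.02],"turn":[0,0,0],"claw":0},
  {"xyz":[1,-0.08,-0.02],"turn":[0,0,0],"claw":0},
  {"xyz":[1,-0.08,-0.02],"turn":[0,0,0],"claw":0},
  {"xyz":[1,-0.08,-0.02],"turn":[0,0,0],"claw":0},
  {"xyz":[1,-0.08,-0.02],"turn":[0,0,0],"claw":0},
  {"xyz":[1,-0.08,-0.02],"turn":[0,0,0],"claw":0},
  {"xyz":[1,-0.08,-0.02],"turn":[0,0,0],"claw":0},
  {"xyz":[1,-0.08,-0.02],"turn":[0,0,0],"claw":0},
])

```text
clock: 19.05
tcp_pos: [0.5099, 0.2026, 0.2659]
eef_rot: [0.0, 0.769, 0.639, 0.001]
ft_force: [0.6, 0.2, 0.3]
gripper_width: 0.0852
gripper_force: 0.0
```

drive_tool([
  {"xyz":[0.8,-0.08,-0.02],"turn":[0,0,0],"claw":0},
  {"xyz":[0,0,0],"turn":[0,0,0],"claw":0},
  {"xyz":[0,0,0],"turn":[0,0,0],"claw":0},
])

```text
clock: 19.42
tcp_pos: [0.5117, 0.225, 0.2657]
eef_rot: [0.0, 0.769, 0.639, 0.0]
ft_force: [-0.0, 0.5, 0.3]
gripper_width: 0.0854
gripper_force: 0.0
```

```bash
python3 - <<'E'
from h import *
im,c=shot("wrist","w4.png"); t,ct=shot("top","t4.png")
s=r.sense(); print(s["clock"],s["tcp_pos"])
o=np.vstack([cv2.resize(im[:330],None,fx=1.1,fy=1.1),cv2.resize(t[110:260,200:440],None,fx=704/240*.5,fy=704/240*.5) if 0 else np.zeros((0,704,3),np.uint8)])
d=cv2.resize(t[140:250,330:430],(250,275)); o[:275,-250:]=d
cv2.imwrite("pics/c4.png",o)
E
```

```text
19.525 [0.51176344 0.22468672 0.26559299]
```

View pics/c4.png

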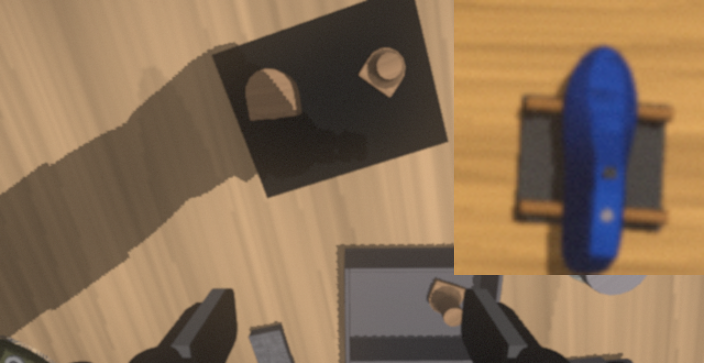

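Inset: the last stands square across both rods. The wrist view shows the block at (272,95) with its flat side down, and the spool stem top at about (386,66), both in 1.1x pixels.

```bash
python3 - <<'E'
from h import *
im=cv2.imread("pics/w4.png"); c=cam("wrist"); hs=cv2.cvtColor(im,cv2.COLOR_BGR2HSV)
m=((hs[...,2]>60)*255).astype(np.uint8); m[125:]=0; z=np.zeros_like(m); z[50:125,215:285]=m[50:125,215:285]; z[35:95,315:380]=m[35:95,315:380]
for b in blobs(z)[:2]:
    print(cv2.boundingRect(b),cv2.contourArea(b),wrect(c,b,.044))
g=cv2.cvtColor(im,cv2.COLOR_BGR2GRAY)
# stem top circle by brightness/hough
roi=cv2.resize(g[35:95,315:380],None,fx=4,fy=4,interpolation=cv2.INTER_CUBIC)
h=cv2.HoughCircles(roi,cv2.HOUGH_GRADIENT,1,40,param1=80,param2=15,minRadius=35,maxRadius=65)
for q in (h[0][:3] if h is not None else []): 
    p=q[:2]/4+(315,35); print("circ",p,q[2]/4,ray(c,p,.05))
print("guess",ray(c,(351,60),.05))
# last after placing
t=cv2.imread("pics/t4.png"); ct=cam("top"); m=hsv(t,(100,130,30),(130,255,255)); m[:,:330]=0;m[:,425:]=0;m[:150]=0;m[255:]=0
b=blobs(m)[0].reshape(-1,2); tp=b[b[:,1].argmin()];bt=b[b[:,1].argmax()]
print(tp,bt,ray(ct,tp,.07),ray(ct,bt,.165),cv2.fitLine(ray(ct,np.argwhere(m)[:,::-1],.1)[:,:2].astype(np.float32),2,0,.01,.01).ravel())
E
```

```text
(223, 61, 51, 49) 1925.0 ((458.8811340332031, 317.3763732910156), (44.49115753173828, 48.74080276489258), 83.888916015625)
(325, 42, 45, 47) 1307.5 ((562.0736694335938, 318.93841552734375), (36.68748474121094, 37.006099700927734), 45.6541748046875)
circ [354.125  59.875] 11.975 [[0.56559868 0.32020852 0.05      ]]
guess [[0.56265712 0.32064689 0.05      ]]
[387 160] [386 244] [[ 0.61817839 -0.3372436   0.07      ]] [[ 0.37818898 -0.32061831  0.165     ]] [ 0.9995522   0.02992277  0.5123466  -0.33967048]
```

```bash
python3 - <<'E'
from h import *
go([.4565,.3174,.010],np.radians(-5))
E
```

```text
shift units [ 2.7  -2.38  8.52] turn units [ 0.    0.   -0.81]
```

drive_tool([
  {"xyz":[0.9,-0.8,0.8],"turn":[0,0,0],"claw":0},
  {"xyz":[0.9,-0.8,0.9],"turn":[0,0,0],"claw":0},
  {"xyz":[0.9,-0.78,0.9],"turn":[0,0,0],"claw":0},
  {"xyz":[0,0,0.9],"turn":[0,0,-0.4],"claw":0},
  {"xyz":[0,0,0.9],"turn":[0,0,-0.41],"claw":0},
  {"xyz":[0,0,1],"turn":[0,0,0],"claw":0},
  {"xyz":[0,0,1],"turn":[0,0,0],"claw":0},
  {"xyz":[0,0,1],"turn":[0,0,0],"claw":0},
  {"xyz":[0,0,0.7],"turn":[0,0,0],"claw":0},
  {"xyz":[0,0,0.42],"turn":[0,0,0],"claw":0},
])

```text
clock: 20.78
tcp_pos: [0.4562, 0.3172, 0.0088]
eef_rot: [-0.0, 0.738, 0.675, -0.001]
ft_force: [0.2, 0.2, -0.7]
gripper_width: 0.0858
gripper_force: 0.0
```

drive_tool([
  {"xyz":[0,0,0],"turn":[0,0,0],"claw":0.2},
  {"xyz":[0,0,0],"turn":[0,0,0],"claw":0.35},
  {"xyz":[0,0,0],"turn":[0,0,0],"claw":0.5},
  {"xyz":[0,0,0],"turn":[0,0,0],"claw":0.8},
  {"xyz":[0,0,0],"turn":[0,0,0],"claw":0.8},
], force=50)

```text
clock: 21.4
tcp_pos: [0.4573, 0.3188, 0.0109]
eef_rot: [0.0, 0.737, 0.676, 0.001]
ft_force: [-1.1, -0.5, 6.2]
gripper_width: 0.0433
gripper_force: 50.7
```

drive_tool([
  {"xyz":[0,0,-0.3],"turn":[0,0,0],"claw":0.8},
  {"xyz":[0,0,-0.7],"turn":[0,0,0],"claw":0.8},
  {"xyz":[0,0,-1],"turn":[0,0,0],"claw":0.8},
  {"xyz":[0,0,-1],"turn":[0,0,0],"claw":0.8},
  {"xyz":[0,0,-1],"turn":[0,0,0],"claw":0.8},
  {"xyz":[0,0,-0.5],"turn":[0,0,0],"claw":0.8},
])

```text
clock: 22.15
tcp_pos: [0.4571, 0.3188, 0.1468]
eef_rot: [0.0, 0.737, 0.676, 0.001]
ft_force: [-0.1, 0.7, -0.8]
gripper_width: 0.0436
gripper_force: 50.8
```

```bash
python3 - <<'E'
from h import *
t=cv2.imread("pics/t3.png"); c=cam("top"); hs=cv2.cvtColor(t,cv2.COLOR_BGR2HSV)
m=hsv(t,(5,90,60),(25,255,255)); k=np.zeros_like(m); k[155:210,226:300]=m[155:210,226:300]
for b in blobs(k,15): print(cv2.boundingRect(b),wrect(c,b,.045))
go([.505,-.040,.14],np.radians(80.4)); s=r.sense();print(s["tcp_pos"],s["gripper_width"],s["joint_positions"].round(2))
E
```

```text
(280, 164, 17, 18) ((577.5184936523438, -57.22807312011719), (49.3081169128418, 45.82475280761719), 1.8390263319015503)
(238, 159, 15, 15) ((589.5136108398438, 63.48293685913086), (36.763370513916016, 39.04756546020508), 59.01694869995117)
(226, 203, 32, 7) ((477.11688232421875, 71.49246215820312), (17.099735260009766, 87.96080017089844), 1.712487816810608)
(273, 155, 27, 6) ((620.909912109375, -50.08207321166992), (14.603153228759766, 74.73303985595703), 1.8648135662078857)
shift units [-11.78   2.63   0.21] turn units [  0.02   0.   -12.42]
[0.45710656 0.31882518 0.14677009] 0.04359363226489129 [ 0.61  0.28 -0.29  1.    0.    2.27]
```

drive_tool([
  {"xyz":[0,0,0],"turn":[0,0,-1],"claw":0.8},
  {"xyz":[0,0,0],"turn":[0,0,-1],"claw":0.8},
  {"xyz":[0,0,0],"turn":[0,0,-1],"claw":0.8},
  {"xyz":[0,0,0],"turn":[0,0,-1],"claw":0.8},
  {"xyz":[0,0,0],"turn":[0,0,-1],"claw":0.8},
  {"xyz":[0,0,0],"turn":[0,0,-1],"claw":0.8},
  {"xyz":[0,0,0],"turn":[0,0,-1],"claw":0.8},
  {"xyz":[0,0,0],"turn":[0,0,-1],"claw":0.8},
  {"xyz":[0,0,0],"turn":[0,0,-1],"claw":0.8},
  {"xyz":[0,0,0],"turn":[0,0,-1],"claw":0.8},
])

```text
clock: 23.4
tcp_pos: [0.456, 0.318, 0.1441]
eef_rot: [-0.0, 0.225, 0.974, -0.0]
ft_force: [-0.0, -1.0, 0.0]
gripper_width: 0.0435
gripper_force: 50.7
```

drive_tool([
  {"xyz":[0,0,0],"turn":[0,0,-1],"claw":0.8},
  {"xyz":[0,0,0],"turn":[0,0,-1],"claw":0.8},
  {"xyz":[0,0,0],"turn":[0,0,-0.42],"claw":0.8},
  {"xyz":[-0.3,-0.96,0],"turn":[0,0,0],"claw":0.8},
  {"xyz":[-0.3,-0.96,0],"turn":[0,0,0],"claw":0.8},
  {"xyz":[-0.3,-0.96,0],"turn":[0,0,0],"claw":0.8},
  {"xyz":[-0.3,-0.96,0],"turn":[0,0,0],"claw":0.8},
  {"xyz":[-0.3,-0.96,0],"turn":[0,0,0],"claw":0.8},
  {"xyz":[-0.3,-0.96,0],"turn":[0,0,0],"claw":0.8},
  {"xyz":[-0.3,-0.96,0],"turn":[0,0,0],"claw":0.8},
])

```text
clock: 24.65
tcp_pos: [0.4846, 0.1079, 0.1442]
eef_rot: [-0.0, 0.083, 0.997, -0.0]
ft_force: [0.8, 0.1, -0.9]
gripper_width: 0.0431
gripper_force: 50.9
```

drive_tool([
  {"xyz":[-0.3,-0.96,0],"turn":[0,0,0],"claw":0.8},
  {"xyz":[-0.3,-0.96,0],"turn":[0,0,0],"claw":0.8},
  {"xyz":[-0.3,-0.96,0],"turn":[0,0,0],"claw":0.8},
  {"xyz":[-0.3,-0.96,0],"turn":[0,0,0],"claw":0.8},
  {"xyz":[-0.27,-0.96,0],"turn":[0,0,0],"claw":0.8},
  {"xyz":[0,0,0],"turn":[0,0,0],"claw":0.8},
  {"xyz":[0,0,0],"turn":[0,0,0],"claw":0.8},
])

```text
clock: 25.52
tcp_pos: [0.5041, -0.04, 0.1443]
eef_rot: [-0.0, 0.084, 0.996, 0.0]
ft_force: [0.4, 0.2, -1.4]
gripper_width: 0.0432
gripper_force: 51.0
```

```bash
python3 - <<'E'
from h import *
im,c=shot("wrist","w5.png")
go([.505,-.040,.014],np.radians(80.4)); s=r.sense();print(s["tcp_pos"],s["gripper_width"],s["clock"])
E
```

```text
shift units [-0.03 -0.01  4.35] turn units [ 0.   -0.01  0.01]
[ 0.50411573 -0.03970534  0.14436029] 0.04332838748594131 25.575
```

View pics/w5.png

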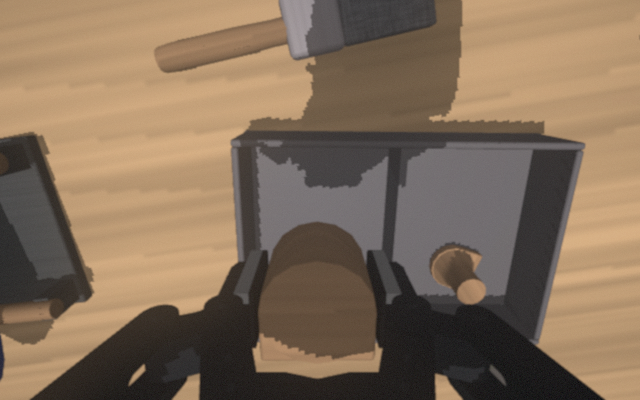

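The block is held upright and centred over the −y bin, between the wall (238) and the divider (395). The spool sample is in the other bin at (465,275).

drive_tool([
  {"xyz":[0,0,0.6],"turn":[0,0,0],"claw":0.8},
  {"xyz":[0,0,0.9],"turn":[0,0,0],"claw":0.8},
  {"xyz":[0,0,0.9],"turn":[0,0,0],"claw":0.8},
  {"xyz":[0,0,0.8],"turn":[0,0,0],"claw":0.8},
  {"xyz":[0,0,0.6],"turn":[0,0,0],"claw":0.8},
  {"xyz":[0,0,0.3],"turn":[0,0,0],"claw":0.8},
  {"xyz":[0,0,0.2],"turn":[0,0,0],"claw":0.8},
  {"xyz":[0,0,0],"turn":[0,0,0],"claw":0.8},
])

```text
clock: 26.58
tcp_pos: [0.5046, -0.0401, 0.0157]
eef_rot: [0.0, 0.083, 0.997, 0.0]
ft_force: [0.4, 0.3, 0.1]
gripper_width: 0.0431
gripper_force: 51.0
```

drive_tool([
  {"xyz":[0,0,0.07],"turn":[0,0,0],"claw":0.8},
  {"xyz":[0,0,0.05],"turn":[0,0,0],"claw":0.8},
  {"xyz":[0,0,0],"turn":[0,0,0],"claw":0.4},
  {"xyz":[0,0,0],"turn":[0,0,0],"claw":0.3},
  {"xyz":[0,0,0],"turn":[0,0,0],"claw":0.25},
  {"xyz":[0,0,0],"turn":[0,0,0],"claw":0.25},
])

```text
clock: 27.32
tcp_pos: [0.5045, -0.0404, 0.0121]
eef_rot: [0.0, 0.084, 0.997, 0.0]
ft_force: [-1.0, -0.3, -0.3]
gripper_width: 0.0642
gripper_force: 0.0
```

drive_tool([
  {"xyz":[0,0,-0.4],"turn":[0,0,0],"claw":0.25},
  {"xyz":[0,0,-0.9],"turn":[0,0,0],"claw":0.25},
  {"xyz":[0,0,-1],"turn":[0,0,0],"claw":0.25},
  {"xyz":[0,0,-1],"turn":[0,0,0],"claw":0.25},
  {"xyz":[0,0,-1],"turn":[0,0,0],"claw":0.25},
  {"xyz":[0,0,0],"turn":[0,0,0],"claw":0.25},
])

```text
clock: 28.08
tcp_pos: [0.5066, -0.0405, 0.1442]
eef_rot: [0.003, 0.083, 0.997, 0.0]
ft_force: [0.1, -1.1, 1.2]
gripper_width: 0.0643
gripper_force: 0.0
```

```bash
python3 - <<'E'
from h import *
go([.564,.3204,.026],np.radians(80.4)); s=r.sense();print(s["tcp_pos"],s["gripper_width"],s["clock"])
E
```

```text
shift units [ 0.14 12.18  3.94] turn units [0.   0.05 0.  ]
[ 0.50664209 -0.04053138  0.1441841 ] 0.0642654588842294 28.075
```

drive_tool([
  {"xyz":[0.02,0.9,0],"turn":[0,0,0],"claw":0.25},
  {"xyz":[0,1,0],"turn":[0,0,0],"claw":0.25},
  {"xyz":[0,1,0],"turn":[0,0,0],"claw":0.25},
  {"xyz":[0,1,0],"turn":[0,0,0],"claw":0.25},
  {"xyz":[0,1,0],"turn":[0,0,0],"claw":0.25},
  {"xyz":[0,1,0],"turn":[0,0,0],"claw":0.25},
  {"xyz":[0,1,0],"turn":[0,0,0],"claw":0.25},
  {"xyz":[0,1,0],"turn":[0,0,0],"claw":0.25},
  {"xyz":[0,1,0],"turn":[0,0,0],"claw":0.25},
  {"xyz":[0,1,0],"turn":[0,0,0],"claw":0.25},
])

```text
clock: 29.32
tcp_pos: [0.5528, 0.2533, 0.1402]
eef_rot: [-0.001, 0.083, 0.997, -0.0]
ft_force: [0.0, -0.6, -0.2]
gripper_width: 0.0643
gripper_force: 0.0
```

drive_tool([
  {"xyz":[0,1,0],"turn":[0,0,0],"claw":0.25},
  {"xyz":[0,0.8,0],"turn":[0,0,0],"claw":0.25},
  {"xyz":[0,0.48,0],"turn":[0,0,0],"claw":0.25},
  {"xyz":[0,0,0],"turn":[0,0,0],"claw":0.25},
  {"xyz":[0,0,0],"turn":[0,0,0],"claw":0.25},
])

```text
clock: 29.95
tcp_pos: [0.5644, 0.3191, 0.1407]
eef_rot: [-0.0, 0.084, 0.996, -0.0]
ft_force: [-1.2, -0.4, 0.4]
gripper_width: 0.0641
gripper_force: 0.0
```

```bash
python3 - <<'E'
from h import *
im,c=shot("wrist","w6.png"); s=r.sense(); print(s["tcp_pos"],s["clock"])
p=proj(c,[[.564,.3204,.05]])[0]; print("stem proj",p)
x,y=p.astype(int); g=cv2.resize(im[max(0,y-70):y+70,x-100:x+100],None,fx=4,fy=4,interpolation=cv2.INTER_CUBIC); cv2.imwrite("pics/c6.png",g); print(x-100,max(0,y-70))
go([.564,.3204,.026],np.radians(80.4))
E
```

```text
[0.56450522 0.31905517 0.1408904 ] 30.0
stem proj [317.55606748 202.3671234 ]
217 132
shift units [0.02 0.04 3.83] turn units [-0.01 -0.   -0.  ]
```

View pics/c6.png

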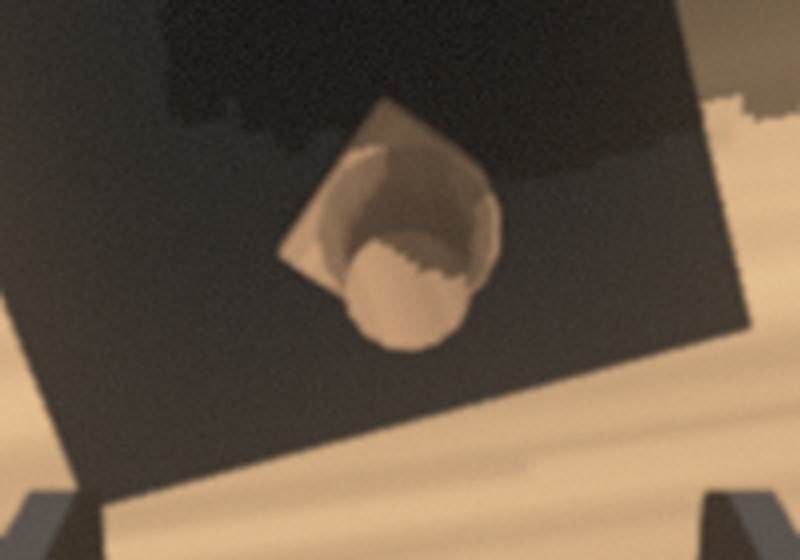

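The stem top is at about (319,205) in the full image, within 2 mm of the estimate, so I descend.

drive_tool([
  {"xyz":[-0.03,0.07,0.6],"turn":[0,0,0],"claw":0.25},
  {"xyz":[0,0,0.9],"turn":[0,0,0],"claw":0.25},
  {"xyz":[0,0,0.9],"turn":[0,0,0],"claw":0.25},
  {"xyz":[0,0,0.8],"turn":[0,0,0],"claw":0.25},
  {"xyz":[0,0,0.4],"turn":[0,0,0],"claw":0.25},
  {"xyz":[0,0,0.22],"turn":[0,0,0],"claw":0.25},
  {"xyz":[0,0,0],"turn":[0,0,0],"claw":0.45},
  {"xyz":[0,0,0],"turn":[0,0,0],"claw":0.6},
  {"xyz":[0,0,0],"turn":[0,0,0],"claw":0.7},
  {"xyz":[0,0,0],"turn":[0,0,0],"claw":0.95},
], force=40)

```text
clock: 31.25
tcp_pos: [0.5666, 0.3223, 0.0273]
eef_rot: [0.001, 0.084, 0.997, 0.0]
ft_force: [-0.4, -0.3, 3.9]
gripper_width: 0.0207
gripper_force: 39.2
```

drive_tool([
  {"xyz":[0,0,0],"turn":[0,0,0],"claw":1},
  {"xyz":[0,0,0],"turn":[0,0,0],"claw":1},
  {"xyz":[0,0,0],"turn":[0,0,0],"claw":1},
])

```text
clock: 31.62
tcp_pos: [0.5666, 0.3223, 0.0273]
eef_rot: [0.001, 0.084, 0.997, 0.0]
ft_force: [0.2, -0.2, 6.0]
gripper_width: 0.0205
gripper_force: 39.3
```

drive_tool([
  {"xyz":[0,0,-0.3],"turn":[0,0,0],"claw":1},
  {"xyz":[0,0,-0.7],"turn":[0,0,0],"claw":1},
  {"xyz":[0,0,-1],"turn":[0,0,0],"claw":1},
  {"xyz":[0,0,-1],"turn":[0,0,0],"claw":1},
  {"xyz":[0,0,-0.6],"turn":[0,0,0],"claw":1},
  {"xyz":[0,0,0],"turn":[0,0,0],"claw":1},
])

```text
clock: 32.38
tcp_pos: [0.5668, 0.3225, 0.1358]
eef_rot: [0.001, 0.083, 0.997, 0.001]
ft_force: [0.1, -0.6, -0.5]
gripper_width: 0.0206
gripper_force: 39.1
```

drive_tool([
  {"xyz":[0,-0.5,0],"turn":[0,0,0],"claw":1},
  {"xyz":[0,-0.9,0],"turn":[0,0,0],"claw":1},
  {"xyz":[0,-1,0],"turn":[0,0,0],"claw":1},
  {"xyz":[0,-1,0],"turn":[0,0,0],"claw":1},
  {"xyz":[0,-1,0],"turn":[0,0,0],"claw":1},
  {"xyz":[0,-1,0],"turn":[0,0,0],"claw":1},
  {"xyz":[0,-1,0],"turn":[0,0,0],"claw":1},
  {"xyz":[0,-1,0],"turn":[0,0,0],"claw":1},
  {"xyz":[0,-0.93,0],"turn":[0,0,0],"claw":1},
  {"xyz":[0,0,0],"turn":[0,0,0],"claw":1},
])

```text
clock: 33.62
tcp_pos: [0.5224, 0.0733, 0.133]
eef_rot: [-0.001, 0.085, 0.996, -0.001]
ft_force: [-0.4, 0.2, -0.6]
gripper_width: 0.0207
gripper_force: 39.2
```

```bash
python3 - <<'E'
from h import *
im,c=shot("wrist","w7.png")
go([.525,.076,.029],np.radians(80.4)); s=r.sense();print(s["tcp_pos"],s["gripper_width"],s["clock"])
E
```

```text
shift units [-0.06  0.07  3.48] turn units [-0.   -0.02 -0.01]
[0.52298748 0.07440486 0.13326016] 0.020864531112700077 33.675
```

View pics/w7.png

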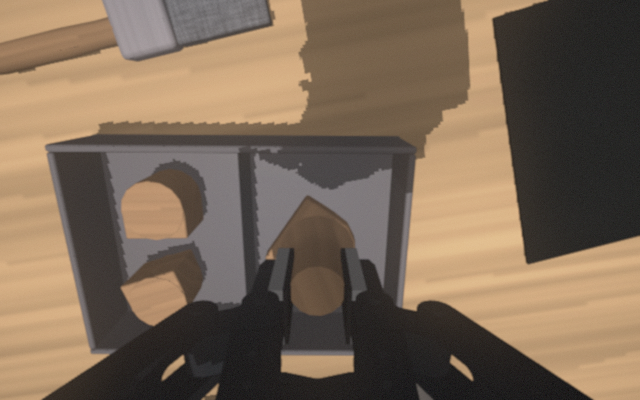

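The block heel stands beside the block sample in the −y bin. The spool is held upright over its own bin at (318,270).

drive_tool([
  {"xyz":[-0.04,0.03,0.5],"turn":[0,0,0],"claw":1},
  {"xyz":[0,0,0.8],"turn":[0,0,0],"claw":1},
  {"xyz":[0,0,0.8],"turn":[0,0,0],"claw":1},
  {"xyz":[0,0,0.7],"turn":[0,0,0],"claw":1},
  {"xyz":[0,0,0.4],"turn":[0,0,0],"claw":1},
  {"xyz":[0,0,0.15],"turn":[0,0,0],"claw":1},
  {"xyz":[0,0,0],"turn":[0,0,0],"claw":1},
])

```text
clock: 34.55
tcp_pos: [0.5258, 0.0765, 0.0338]
eef_rot: [-0.0, 0.083, 0.997, 0.0]
ft_force: [0.7, 0.1, 0.2]
gripper_width: 0.0203
gripper_force: 39.2
```

drive_tool([
  {"xyz":[0,0,0.08],"turn":[0,0,0],"claw":1},
  {"xyz":[0,0,0.05],"turn":[0,0,0],"claw":1},
  {"xyz":[0,0,0.04],"turn":[0,0,0],"claw":1},
  {"xyz":[0,0,0],"turn":[0,0,0],"claw":1},
])

```text
clock: 35.05
tcp_pos: [0.5257, 0.0762, 0.0288]
eef_rot: [0.0, 0.084, 0.997, 0.0]
ft_force: [0.3, -1.4, 0.5]
gripper_width: 0.0206
gripper_force: 39.2
```

drive_tool([
  {"xyz":[0,0,0.03],"turn":[0,0,0],"claw":1},
  {"xyz":[0,0,0],"turn":[0,0,0],"claw":0.7},
  {"xyz":[0,0,0],"turn":[0,0,0],"claw":0.5},
  {"xyz":[0,0,0],"turn":[0,0,0],"claw":0.4},
  {"xyz":[0,0,0],"turn":[0,0,0],"claw":0.4},
  {"xyz":[0,0,-0.4],"turn":[0,0,0],"claw":0.4},
  {"xyz":[0,0,-0.8],"turn":[0,0,0],"claw":0.4},
  {"xyz":[0,0,-1],"turn":[0,0,0],"claw":0.4},
  {"xyz":[0,0,-1],"turn":[0,0,0],"claw":0.4},
  {"xyz":[0,0,-1],"turn":[0,0,0],"claw":0.4},
])

```text
clock: 36.3
tcp_pos: [0.5258, 0.0763, 0.1558]
eef_rot: [0.0, 0.083, 0.997, 0.0]
ft_force: [0.7, 0.8, -0.0]
gripper_width: 0.0511
gripper_force: 0.0
```

drive_tool([
  {"xyz":[0.5,0,-1],"turn":[0,0,0],"claw":0.4},
  {"xyz":[1,0,-1],"turn":[0,0,0],"claw":0.4},
  {"xyz":[0,0,0],"turn":[0,0,0],"claw":0.4},
  {"xyz":[0,0,0],"turn":[0,0,0],"claw":0.4},
])

```text
clock: 36.8
tcp_pos: [0.4817, 0.0838, 0.2142]
eef_rot: [0.001, 0.083, 0.997, 0.0]
ft_force: [0.1, 0.8, 0.3]
gripper_width: 0.0515
gripper_force: 0.0
```

```bash
python3 - <<'E'
from h import *
im,c=shot("scene","s8.png"); print(r.sense()["clock"])
cv2.imwrite("pics/c8.png",cv2.resize(im[150:350,180:520],None,fx=2.3,fy=2.3,interpolation=cv2.INTER_CUBIC))
E
```

```text
36.85
```

View pics/c8.png

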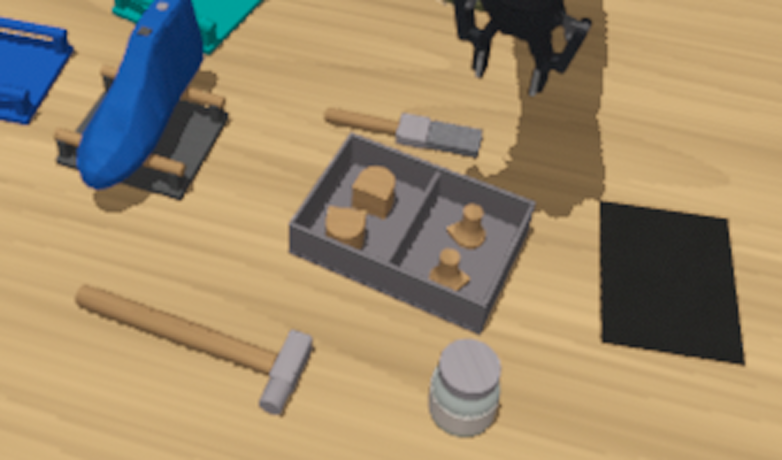

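All is in place: the last stands across both rods (150,100), block heels are in the left bin, spools in the right, and the gripper is clear.

```bash
python3 -c "
from station import r
print(r.finish_job())"
```

```text
the job is handed in; nothing more can be done
None
```

The job is handed in at about 37 s: the last stands upright across both rods of the last rest, each loose heel is upright in the bin with its own shape, and the hammer, jar and brush were not touched.

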